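# Seat the watch holder and clear the timing tester with its two reset keys

## Robot

A 6-joint arm with a two-finger parallel gripper is mounted at the origin on the work surface. World frame = base frame: x ahead of the robot, y to its left, z up, the work surface at z = 0. Lengths are in m, angles in degrees, forces in N, time in s.
With the tool pointing down it reaches from about 0.425 to 0.925 m from the base axis. Payload 12.5 kg.
Tool frame: the origin (TCP) lies midway between the tips of the shut fingers; the grasp point (between the pads) lies 19 mm behind it; z points along the fingers, y is the direction in which the jaws open and shut (so a half turn about z gives the same grasp; the last joint's range is limited). The gripper opens to 85 mm and grips with 20 to 120 N. Pads are 22 mm wide; open, the fingers measure 114 mm over their backs; the gripper's body (76 mm by 85 mm) begins 54 mm behind the grasp point. The pads swing forward as they close: fully open they stand 13 mm farther back than shut.
Start: joints at [66.028, 28.126, 89.318, -0, 62.55, -6.05], TCP at [0.192, 0.595, 0.231] pointing down, gripper open.
Joint ranges: [-177.58, 177.58], [-47.91, 125.51], [2.72, 160], [-65.01, 245.01], [3.68, 167.84], [-153.87, 153.87]. Speed limits (degrees/s): [127.2, 127.2, 159.86, 180, 180, 180].

## Interface

Orientations are given as [roll, pitch, yaw] about the fixed x, y, z axes, in that order (R = Rz(yaw) Ry(pitch) Rx(roll)).
In Python, from workcell import manip gives the robot as it stands.
- The arm moves only by the tool apply_moves, never from a script. Its argument "rows" is a list of rows, each a list of 7 numbers: the closure, from 0 (fully open) to 1 (shut), then the shift along the tool's x, y, z each as a share of 0.2 m, from -1 to 1, then the turn, a rotation vector about the tool's x, y, z each as a share of pi rad, from -1 to 1. In form: [[grip, x, y, z, wx, wy, wz], ...]. A call has 1 to 8 rows; each row is the pose to reach, as a shift and turn from the pose measured when the call began, along the tool's axes at that moment, turning the shorter way round; what a row does not reach only later rows make up. A row lasts 1/12 s, in which the tool goes at most 41.7 mm and 7.16 degrees, less where a joint would pass 70% of its speed; a pose out of reach is approached as far as the arm can. A call with a number of a shift or a turn outside -1 to 1 is refused whole. A call with a gripper value outside its range is refused whole. The fingers move at their own pace and stop on an object; "force" is the grip in N (left out, the last holds). Time passes only in rows, so rows that repeat a pose let the fingers close. It gives the time, the measured TCP pose, the force and the opening at its end, in the units of the state.
- manip.read_state(): the state, without advancing time (a new reading comes with each control period).
- manip.capture(name): name is "scene" or "top" or "wrist"; returns the picture (420x560x3 uint8, red, green, blue); there is no depth.
- manip.calibration(name): a dict with "camera_matrix" (3x3 intrinsics, pixels), "distortion" ([k1, k2, p1, p2, k3] as OpenCV has them; the pictures are not rectified), "origin" and "rotation" of the camera in the world; the wrist camera has in their place "tool_from_camera" (4x4, takes a point from camera to tool coordinates, whose origin is the TCP and whose axes are the flange's). Camera axes: x right, y down, z forward; pixel columns grow to the right and rows downward; lengths in m; the calibration is good to about 2 mm. A picture is of the moment at which its call begins: read the wrist's pose just before it. calibration takes no time and is no camera call.
- manip.job_done(): hands the job in, once; it reports no verdict.
Trained networks look in the newest picture that a camera, given by its name, has taken for a name from the list of things; names that differ only in an ending like _2 or _b are one class to them, and where a whole thing is asked for, a point or a joint stands for the part that bears it (a point fixed in the world has none). Each returns a list of dicts, best first, with "confidence" (0 to 1); they miss things now and then, are a little off and sometimes report something else, mostly with a low value. They report only what shows in the picture. A call takes as long as a camera call. They do not tell look-alikes from the thing itself.
- manip.look_for(camera, target): "position" ([x, y, z] in m, in world coordinates, good to about 4 mm: the middle of the surface that is visible of it).
- manip.trace(camera, target): "pixels" (420x560 bool, what is visible of it).
- manip.tip_of(camera, target): "position" ([x, y, z] in m, in world coordinates, good to about 4 mm: a listed point, or the origin of a listed thing).
The state is a dict: "time": time; "q": joint angles; "dq": joint speeds; "joint_efforts": joint torques, N m; "tool_pos": TCP position; "tool_rot": TCP orientation; "force": force on the tool from outside, world axes, zero at the start; "moment": the same for the moment, N m; "grip_width": finger opening in m.
Only numpy, scipy, OpenCV 4.12 (cv2) and the standard library are available. Lean on these libraries where they do the work, as an engineer would, in place of code of your own. Each camera call takes 0.05 s, during which the arm holds its last target. There are 200 camera calls.

## Task

Push the round black watch holder along its track until it is fully home against the green pickup block, sliding it and never lifting it. Then press the two green reset keys down together, one fingertip on each, hold both fully down for about three seconds, and let both go. Do not press the green keys before the holder is home, do not press the red stop key, and leave everything else where it stands.

Things in the scene. Friction and masses are not known exactly. Their poses are not given: they have to be found in the camera images.
- holder: round black watch holder, 56 mm diameter, 20 mm high, with a white-dialled watch movement on top (a 40 mm steel disc, its top 24 mm above the underside); about 0.15 kg, loose, to be pushed along the track and never lifted. Origin: centre of its underside; its yaw is arbitrary
- track: fixed aluminium track, 230 mm long (its x axis) and 84 mm wide, 10 mm thick; two dark rails (inner faces 62 mm apart, tops 22 mm above the bench) run from 90 mm before to 100 mm past its middle and guide the holder; a green pickup block (66 mm wide, top 42 mm above the bench, its flat brass face 86 mm from the track's middle) closes the +x end, the -x end is open. Origin: centre of the underside, on the bench; +x is the way the holder is pushed, z up
- seat (a point): the holder's origin when it is fully home against the pickup: on the track's centre line, 58 mm from the track's origin along its x, 10 mm above the bench; same axes as the track
- console: fixed grey box 150 x 160 x 35 mm with two green keys side by side near its -x edge, on a yellow strip, and a red stop key towards its far right corner. Origin: centre of its underside, on the bench; x points away from the keys' edge, y from the right key to the left, z up
- key_left_top (a point): centre of the top of the left (+y) green key: cap 26 mm diameter in a black round collar of 42 mm; top 59 mm above the bench when up, 12 mm above the collar. The two green keys are 60 mm apart centre to centre, along the console's y, level with one another
- key_right_top (a point): centre of the top of the right (-y) green key, same as the left
- key_left (a joint): how far the left green key is pressed, m: 0 up, 0.008 fully down (a hard stop). Spring: about 1.5 N to start, 5 N fully down; springs back up when let go
- key_right (a joint): the same for the right green key
- stop_key_top (a point): centre of the top of the red stop key, 28 mm diameter in a yellow collar, 57 mm above the bench; 77 mm behind the green keys' line and 45 mm right of the console's middle. Not to be pressed
- stop_key (a joint): how far the red stop key is pressed, m: 0 up, 0.006 down
- spare_ring: brass spacer ring, 40 mm outside, 28 mm hole, 12 mm high, lying on the console's deck near its far left corner; origin under its centre. Bystander
- loupe: black eye loupe, 32 mm diameter, 32 mm high, standing on the bench just beside the track; origin under its centre. Bystander
- screwdriver: screwdriver with blue handle, 120 mm long, lying on the bench; origin under its middle. Bystander
- oil_jar: amber glass jar with black cap, 36 mm diameter, 45 mm high; origin under its centre. Bystander
- black_cup: black open cup, 60 mm wide, 40 mm high; origin under its centre. Bystander
- clear_dish: clear shallow dish, 72 mm wide, 22 mm high; origin under its centre. Bystander
- micrometer: green cast micrometer stand, 72 mm wide, 132 mm high; origin under the centre of its round foot. Bystander
Not all that is in view belongs to the job. What is shaped like the holder but yellow is not meant.

How it is judged:
By the outcome, as a careful person would: the job done as asked, in the order asked, and still so for the second after the job is handed in, with the robot touching nothing.
It also fails if it takes over 51 s, if anything falls off the work surface, if the arm or the gripper's body presses on something with over 40 N, if the wrist force passes 120 N, or if a joint passes its speed limit or range.

## Working session

There is one attempt and no reset: what is moved stays moved. The work goes in short steps, Python scripts to look and compute and a tool call to move; the robot and the scene stay as the last step left them, time stands still between calls to the robot, and variables do not carry over. Pictures are saved under pics/ and viewed, about 8 in all and at most 12, crops included, and the job is handed in when it is done.

Besides the shell and the picture viewer there is one more tool, called after "Emit:" as a command line: name --pt "numbers of a row" for each row, then --argument value for the rest. apply_moves: Moves the arm, as the interface text tells. Shift numbers are shares of 0.2 m and turn numbers shares of pi rad, none past 1 either way. Its arguments: {"type":"object","properties":{"rows":{"type":"array"},"force":{"type":"number"}},"required":["rows"]}

```bash
mkdir -p pics; cat > h.py <<'E'
import numpy as np, cv2
from workcell import manip
def save(c,n):
    im=manip.capture(c); cv2.imwrite(f'pics/{n}.png',im[:,:,::-1]); return im
def ray(c,uv,z):
    k=manip.calibration(c);K=np.array(k['camera_matrix']);D=np.array(k['distortion'])
    p=cv2.undistortPoints(np.array(uv,float).reshape(-1,1,2),K,D).reshape(-1,2)
    R=np.array(k['rotation']);o=np.array(k['origin'])
    d=np.c_[p,np.ones(len(p))]@R.T
    return o+d*((z-o[2])/d[:,2])[:,None]
def proj(c,P):
    k=manip.calibration(c);R=np.array(k['rotation']);o=np.array(k['origin'])
    return cv2.projectPoints((np.array(P,float).reshape(-1,3)-o)@R,np.zeros(3),np.zeros(3),np.array(k['camera_matrix']),np.array(k['distortion']))[0].reshape(-1,2)
E
python3 - <<'E'
from h import *
np.set_printoptions(precision=4,suppress=True)
print(manip.read_state())
a=save('top','top1');b=save('scene','scene1')
print(manip.calibration('top'))
for t in ['holder','track','seat','console','key_left_top','key_right_top','stop_key_top','loupe','micrometer','oil_jar','black_cup']:
  for c in ['top','scene']:
    print(c,t,[(np.round(r['position'],4),round(r['confidence'],2)) for r in manip.tip_of(c,t)][:3])
E
```

```text
{'time': 0.0, 'q': array([66.0261, 28.1665, 89.3481,  0.0001, 62.5503, -6.0521]), 'dq': array([-0.0953, -0.028 ,  0.0697, -0.13  ,  0.0006, -0.0044]), 'joint_efforts': array([ -0.0006, -61.8449, -26.1593,  -0.0002,   0.0041,   0.    ]), 'tool_pos': array([0.1922, 0.5945, 0.2307]), 'tool_rot': array([-179.9355,   -0.0069,  162.0782]), 'force': array([-0.164 ,  1.2348,  0.0713]), 'moment': array([-0.0105,  0.0204, -0.0003]), 'grip_width': 0.08512863494843438}
{'camera_matrix': array([[462.6954,   0.    , 283.5549],
       [  0.    , 462.6954, 213.5389],
       [  0.    ,   0.    ,   1.    ]]), 'distortion': array([-0.101,  0.   ,  0.   ,  0.   ,  0.   ]), 'origin': array([0.5223, 0.0863, 1.1852]), 'rotation': array([-176.451 ,    1.6533,  -89.9159])}
top holder [(array([ 0.5636, -0.1829,  0.0106]), 0.7)]
scene holder [(array([ 0.5611, -0.1856,  0.0096]), 0.96), (array([ 0.3849, -0.1861, -0.0021]), 0.96), (array([ 0.5509, -0.0389, -0.0002]), 0.69)]
top track [(array([ 0.5882, -0.1935, -0.0015]), 0.84)]
scene track [(array([ 0.5896, -0.1906, -0.005 ]), 0.69)]
top seat [(array([ 0.6397, -
[... 489 characters left out ...]
op [(array([0.6116, 0.1175, 0.0556]), 0.69)]
scene stop_key_top [(array([ 0.562 , -0.1869,  0.0116]), 0.65)]
top loupe [(array([0.5591, 0.2129, 0.059 ]), 0.68), (array([ 0.6179, -0.1264,  0.003 ]), 0.48)]
scene loupe [(array([ 0.6188, -0.1301, -0.0001]), 0.61)]
top micrometer [(array([ 0.5465,  0.4564, -0.0006]), 0.66), (array([ 0.7896,  0.1275, -0.0035]), 0.19)]
scene micrometer [(array([ 0.5506,  0.4558, -0.0018]), 0.85)]
top oil_jar [(array([0.5601, 0.2145, 0.0616]), 0.75)]
scene oil_jar [(array([0.6635, 0.0038, 0.0003]), 0.78)]
top black_cup [(array([ 0.6166, -0.1274,  0.0022]), 0.6), (array([ 0.7883,  0.1274, -0.0039]), 0.56)]
scene black_cup [(array([ 0.7901,  0.1246, -0.0048]), 0.67)]
```

View pics/top1.png

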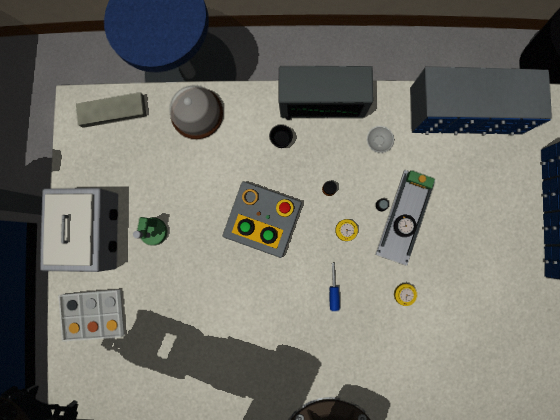

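View pics/scene1.png

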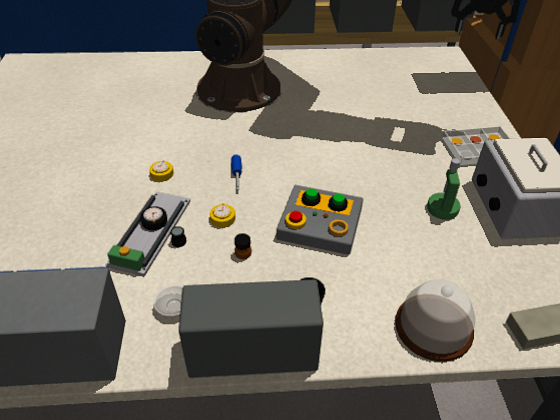

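```bash
python3 - <<'E'
s=open('h.py').read()
s=s.replace("import numpy as np, cv2","import numpy as np, cv2\nfrom scipy.spatial.transform import Rotation as Ro\nnp.set_printoptions(precision=4,suppress=True)")
s=s.replace("def ray(","""def cal(c):
    k=manip.calibration(c)
    if c=='wrist':
        st=manip.read_state();T=np.array(k['tool_from_camera']);R=Ro.from_euler('xyz',st['tool_rot'],degrees=True).as_matrix()
        k['origin']=st['tool_pos']+R@T[:3,3];k['rotation']=R@T[:3,:3]
    else: k['rotation']=Ro.from_euler('xyz',k['rotation'],degrees=True).as_matrix()
    return k
def goto(p,yaw,grip=None):
    st=manip.read_state();R=Ro.from_euler('xyz',st['tool_rot'],degrees=True)
    d=R.inv().apply(np.array(p)-st['tool_pos'])/0.2
    w=(R.inv()*Ro.from_euler('xyz',[180,0,yaw],degrees=True)).as_rotvec()/np.pi
    print('t',st['time'],'pos',st['tool_pos'],st['tool_rot'],'F',st['force'],'w',st['grip_width'],'\\nmove',d,w)
def blob(im,lo,hi,amin=15):
    h=cv2.cvtColor(im,cv2.COLOR_RGB2HSV);m=cv2.inRange(h,np.array(lo),np.array(hi))
    n,l,s,c=cv2.connectedComponentsWithStats(m)
    return [(c[i],s[i,4]) for i in range(1,n) if s[i,4]>=amin]
def ray(""").replace("k=manip.calibration(c);K","k=cal(c);K").replace("k=manip.calibration(c);R=","k=cal(c);R=")
open('h.py','w').write(s)
E
python3 - <<'E'
from h import *
for c,n in (('top','top1'),('scene','scene1')):
    im=cv2.imread(f'pics/{n}.png')[:,:,::-1].copy()
    for nm,lo,hi,z in (('green',(45,120,90),(75,255,255),.059),('pick',(45,120,40),(75,255,255),.042),('red',(0,180,90),(6,255,255),.057)):
        for p,a in blob(im,lo,hi): print(c,nm,p,a,ray(c,p,z)[0])
    if c=='top':
        for nm,uv,z in (('hold',(405,225.5),.034),('trk -x end corners',(377,257),.01),('',(406,264),.01)): print(nm,ray(c,uv,z)[0])
print(manip.calibration('wrist'))
goto((.47,-.15,.20),162)
E
```

```text
top green [244.6974 226.6053] 76 [0.5601 0.2139 0.059 ]
top green [267.6974 234.7763] 76 [0.5403 0.1575 0.059 ]
top pick [244.764  226.5506] 89 [0.5608 0.2157 0.042 ]
top pick [267.6136 234.7727] 88 [0.5406 0.1588 0.042 ]
top red [284.2414 207.4483] 87 [0.6071 0.1174 0.057 ]
hold [ 0.5637 -0.1827  0.034 ]
trk -x end corners [ 0.4849 -0.1162  0.01  ]
 [ 0.4671 -0.1898  0.01  ]
scene green [454.2 177.6] 40 [0.5092 0.4832 0.059 ]
scene green [311.2    191.9286] 70 [0.5411 0.156  0.059 ]
scene green [338.2432 197.2703] 74 [0.5614 0.2124 0.059 ]
scene green [434.6667 197.2778] 36 [0.5723 0.4207 0.059 ]
scene green [456.1905 202.381 ] 21 [0.5908 0.4623 0.059 ]
scene green [120.2188 252.7083] 96 [ 0.6972 -0.2274  0.059 ]
scene green [138.9412 254.2353] 17 [ 0.7031 -0.1914  0.059 ]
scene pick [445.8779 200.2371] 426 [0.5647 0.4515 0.042 ]
scene pick [311.2261 193.8   ] 115 [0.5282 0.1583 0.042 ]
scene pick [338.115  198.9381] 113 [0.5481 0.2155 0.042 ]
scene pick [123.7992 258.1925] 239 [ 0.6963 -0.224   0.042 ]
scene pick [140.2286 255.6286] 35 [ 0.6914 -0.1934  0.042 ]
scene red [295.5604 215.0769] 91 [0.6096 0.1162 0.057 ]
{'camera_matrix': array([[293.3259,   0.    , 275.9855],
       [  0.    , 293.3259, 207.1241],
       [  0.    ,   0.    ,   1.    ]]), 'distortion': array([-0.0213,  0.    ,  0.    ,  0.    ,  0.    ]), 'tool_from_camera': array([[ 0.0001, -0.9612, -0.2758,  0.0707],
       [ 1.    ,  0.    ,  0.0003,  0.0017],
       [-0.0003, -0.2758,  0.9612, -0.1446],
       [ 0.    ,  0.    ,  0.    ,  1.    ]])}
t 1.2 pos [0.1923 0.5947 0.2313] [179.9958  -0.0004 162.0752] F [-0.563  -0.3175  0.7625] w 0.08529788692425183 
move [-2.4671 -3.1154  0.1564] [ 0.     -0.      0.0004]
```

Emit:
apply_moves --pt "1 -1 -0.8 0 0 0 0" --pt "1 -1 -0.8 0 0 0 0" --pt "1 -1 -0.8 0 0 0 0" --pt "1 -1 -0.8 0 0 0 0" --pt "1 -1 -0.8 0 0 0 0" --pt "1 -1 -0.8 0 0 0 0" --pt "1 -1 -0.8 0 0 0 0" --force 30

```text
time: 1.78
tool_pos: [0.3357, 0.3769, 0.2315]
tool_rot: [-180.0, 0.0, 161.9]
force: [-1.1, 1.5, 0.7]
grip_width: 0.0006
```

Emit:
apply_moves --pt "1 -1 -1 0.1 0 0 0" --pt "1 -1 -1 0.1 0 0 0" --pt "1 -1 -1 0.1 0 0 0" --pt "1 -1 -1 0.1 0 0 0" --pt "1 -1 -1 0.1 0 0 0" --pt "1 -1 -1 0.1 0 0 0" --pt "1 -1 -1 0.1 0 0 0"

```text
time: 2.37
tool_pos: [0.4644, 0.1228, 0.2118]
tool_rot: [-180.0, 0.1, 161.9]
force: [0.6, 0.1, -0.1]
grip_width: -0.0003
```

Emit:
apply_moves --pt "1 -0.3 -1 0 0 0 0" --pt "1 -0.3 -1 0 0 0 0" --pt "1 -0.3 -1 0 0 0 0" --pt "1 -0.3 -1 0 0 0 0" --pt "1 -0.3 -1 0 0 0 0" --pt "1 -0.3 -1 0 0 0 0"

```text
time: 2.87
tool_pos: [0.4595, -0.0912, 0.2121]
tool_rot: [-179.9, 0.1, 161.6]
force: [-0.1, 1.2, 0.4]
grip_width: 0.0003
```

```bash
python3 - <<'E'
from h import *
goto((.47,-.15,.20),161.3)
E
```

```text
t 2.8667 pos [ 0.4595 -0.0912  0.2121] [-179.9433    0.1487  161.6245] F [-0.0601  1.2004  0.4326] w 0.0002541316421628072 
move [-0.1422 -0.2624  0.0613] [-0.0003  0.0008  0.0018]
```

Emit:
apply_moves --pt "1 -0.1 -0.262 0.06 0 0 0" --pt "1 -0.1 -0.262 0.06 0 0 0" --pt "1 -0.1 -0.262 0.06 0 0 0" --pt "1 -0.1 -0.262 0.06 0 0 0"

```text
time: 3.2
tool_pos: [0.462, -0.1477, 0.2]
tool_rot: [-180.0, 0.1, 161.5]
force: [0.4, -0.9, 0.5]
grip_width: 0.0003
```

```bash
python3 - <<'E'
from h import *
im=save('wrist','w1'); goto((.47,-.15,.20),161.3)
h=cv2.cvtColor(im,cv2.COLOR_RGB2HSV)
for p,a in blob(im,(45,120,40),(75,255,255)): print('green',p,a,ray('wrist',p,.042))
print(manip.tip_of('wrist','holder'),manip.tip_of('wrist','seat'))
E
```

```text
t 3.25 pos [ 0.462  -0.1469  0.2002] [-179.9566    0.1264  161.5872] F [ 0.1713 -0.8822  0.5461] w -3.489333478036346e-05 
move [-0.0428 -0.0021  0.0009] [-0.0002  0.0007  0.0016]
[{'position': [0.3935, -0.1845, 0.0013], 'confidence': 0.75}, {'position': [0.5585, -0.0415, 0.0009], 'confidence': 0.68}] [{'position': [0.6392, -0.2104, 0.0086], 'confidence': 0.74}]
```

View pics/w1.png

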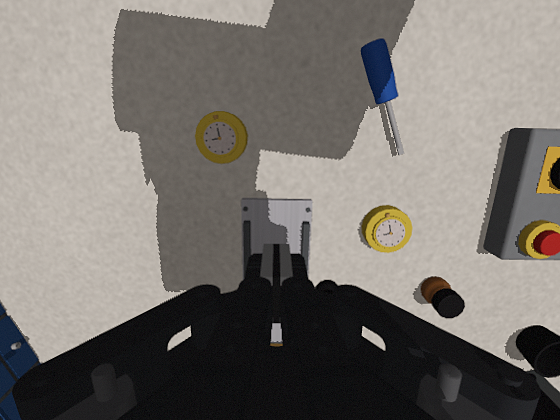

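```bash
python3 - <<'E'
from h import *
c=ray('wrist',[(242,199.5),(311.5,200)],.01);print(c,np.linalg.norm(c[0]-c[1]))
d=c[1]-c[0];yaw=np.degrees(np.arctan2(-d[0],d[1]));print('yaw',yaw)
im=cv2.imread('pics/w1.png')
for u0 in (235,300): cv2.imwrite  # noop
print(im[220:250:10,236:262].mean(2).astype(int)); print(im[220:250:10,296:320].mean(2).astype(int))
# top: rectify track patch at z=.022 with yaw and centre guess
t=cv2.imread('pics/top1.png');a=np.radians(-18.5);x=np.array([np.cos(a),np.sin(a)]);y=np.array([-x[1],x[0]])
o=np.array([.587,-.190]);S=3
X,Y=np.meshgrid(np.arange(-130,130,1/S)/1e3,np.arange(60,-60,-1/S)/1e3)
P=np.stack([o[0]+X*x[0]+Y*y[0],o[1]+X*x[1]+Y*y[1],0*X+.022],-1)
uv=proj('top',P.reshape(-1,3)).reshape(X.shape+(2,)).astype(np.float32)
r=cv2.remap(t,uv[...,0],uv[...,1],cv2.INTER_CUBIC)
for k in range(-120,130,20): cv2.line(r,(int((k+130)*S),0),(int((k+130)*S),8 if k else 25),(0,0,255),1)
for k in range(-60,61,20): cv2.line(r,(0,int((60-k)*S)),(8 if k else 25,int((60-k)*S)),(0,0,255),1)
cv2.imwrite('pics/r1.png',r)
E
```

```text
[[ 0.4658 -0.1881  0.01  ]
 [ 0.4921 -0.1104  0.01  ]] 0.08202237126853054
yaw -18.73422675499683
[[102  99  98  98 100  92  84  82  62  52  60  58  58  56  73  86  85  85
   81  81  80  80  82  84  85  86]
 [ 97  95  99 100 100  95  68  46  34  35  34  38  39  27  53  77  86  85
   85  82  82  81  83  84  83  84]
 [101 101 101 100 100  94  79  55  29  37  35  38  41  26  54  78  84  85
   82  80  80  80  81  83  84  81]]
[[155 158 159 162 163 164 159 150 148 151 155 158 159 162 162 149 164 181
  182 182 183 183 183 183]
 [156 156 162 146  99  68  44  56  80  72  76  77  71  88 135 173 181 176
  175 175 174 176 180 182]
 [154 157 162 146 100  55  36  68  78  74  75  75  68 134 166 178 184 181
  180 182 182 183 181 179]]
```

View pics/r1.png

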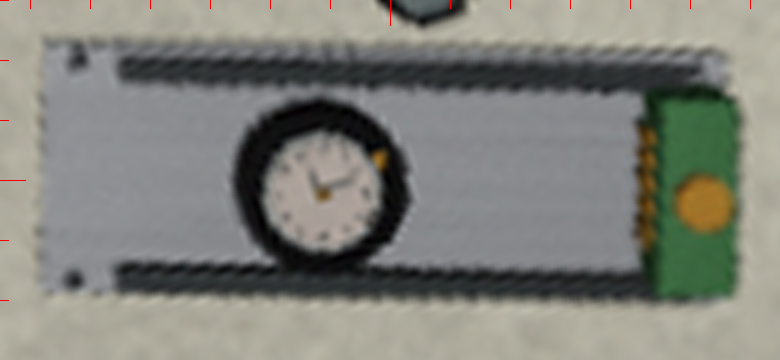

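```bash
python3 - <<'E'
from h import *
goto((.5041,-.1598,.018),161)
E
```

```text
t 3.35 pos [ 0.4621 -0.1463  0.2004] [-179.9492    0.1585  161.6753] F [-0.5696 -0.4767 -0.0755] w -0.00034579670446663227 
move [-0.2179  0.0029  0.9127] [-0.0003  0.0009  0.0038]
```

Emit:
apply_moves --pt "1 -0.218 0.003 0.2 0 0.001 0.004" --pt "1 -0.218 0.003 0.4 0 0.001 0.004" --pt "1 -0.218 0.003 0.6 0 0.001 0.004" --pt "1 -0.218 0.003 0.72 0 0.001 0.004" --pt "1 -0.218 0.003 0.82 0 0.001 0.004" --pt "1 -0.218 0.003 0.88 0 0.001 0.004" --pt "1 -0.218 0.003 0.912 0 0.001 0.004" --pt "1 -0.218 0.003 0.912 0 0.001 0.004"

```text
time: 4.02
tool_pos: [0.5039, -0.1587, 0.0173]
tool_rot: [-180.0, -0.1, 161.0]
force: [0.0, -0.1, -0.3]
grip_width: 0.0001
```

```bash
python3 - <<'E'
from h import *
im=save('scene','s2'); cv2.imwrite('pics/s2c.png',cv2.resize(im[170:290,80:240,::-1],None,fx=5,fy=5,interpolation=cv2.INTER_CUBIC))
goto((.5873+.0*.9455,-.1885,.018),161)
E
```

```text
t 4.0667 pos [ 0.5043 -0.1591  0.0182] [-179.9533   -0.0418  161.0178] F [ 0.2306 -0.7558 -0.5936] w -2.8167686121077346e-05 
move [-0.4403 -0.0041  0.0008] [-0.0003 -0.0002  0.0001]
```

View pics/s2c.png

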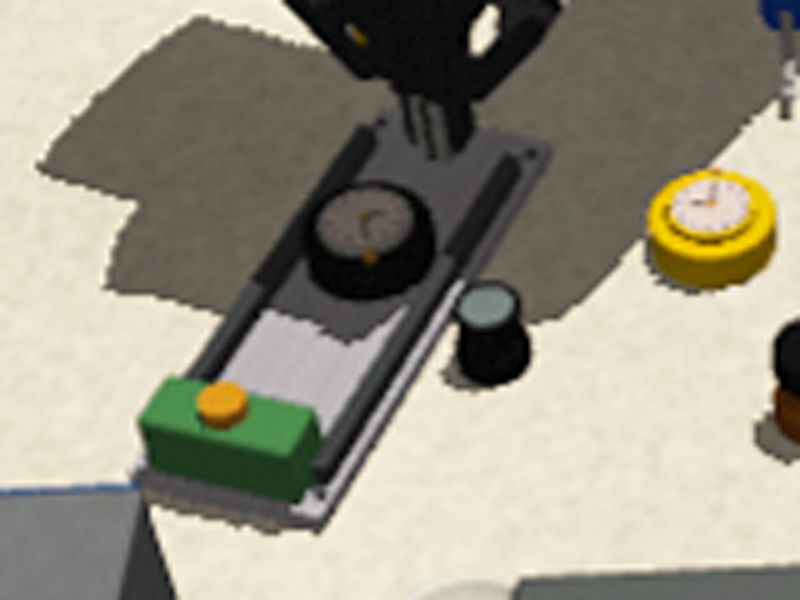

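Emit:
apply_moves --pt "1 -0.08 -0.002 0 0 0 0" --pt "1 -0.12 -0.002 0 0 0 0" --pt "1 -0.17 -0.002 0 0 0 0" --pt "1 -0.22 -0.002 0 0 0 0" --pt "1 -0.27 -0.003 0 0 0 0" --pt "1 -0.32 -0.003 0 0 0 0" --pt "1 -0.37 -0.003 0 0 0 0" --pt "1 -0.41 -0.003 0 0 0 0"

```text
time: 4.73
tool_pos: [0.5824, -0.1864, 0.0195]
tool_rot: [-179.9, 0.0, 161.0]
force: [-3.0, 0.7, 2.4]
grip_width: -0.0004
```

Emit:
apply_moves --pt "1 -0.03 0 0 0 0 0" --pt "1 -0.05 0 0 0 0 0" --pt "1 -0.07 0 0 0 0 0" --pt "1 -0.08 0 0 0 0 0" --pt "1 -0.09 0 0 0 0 0" --pt "1 -0.1 0 0 0 0 0"

```text
time: 5.23
tool_pos: [0.6012, -0.1928, 0.0195]
tool_rot: [-179.9, -0.0, 161.0]
force: [-3.2, 1.3, 2.7]
grip_width: 0.0
```

```bash
python3 - <<'E'
from h import *
goto((.5873+.019*.9455,-.1885-.019*.3256,.018),161)
E
```

```text
t 5.2333 pos [ 0.6012 -0.1928  0.0195] [-179.9492   -0.0129  161.0245] F [-3.202   1.2949  2.7164] w 4.378788463320233e-05 
move [-0.0224 -0.0021  0.0073] [-0.0003 -0.0001  0.0001]
```

Emit:
apply_moves --pt "1 -0.005 0 0 0 0 0" --pt "1 -0.01 0 0 0 0 0" --pt "1 -0.015 0 0 0 0 0" --pt "1 -0.02 0 0 0 0 0" --pt "1 -0.02 0 0 0 0 0"

```text
time: 5.65
tool_pos: [0.6051, -0.1942, 0.0195]
tool_rot: [-179.9, 0.0, 161.0]
force: [-1.7, -0.3, 1.7]
grip_width: 0.0001
```

Emit:
apply_moves --pt "1 -0.006 0 0 0 0 0" --pt "1 -0.012 0 0 0 0 0" --pt "1 -0.012 0 0 0 0 0"

```text
time: 5.9
tool_pos: [0.6059, -0.1944, 0.0193]
tool_rot: [-180.0, -0.2, 161.0]
force: [-11.1, 3.2, 8.8]
grip_width: 0.0
```

Emit:
apply_moves --pt "1 -0.006 0 0 0 0 0" --pt "1 -0.01 0 0 0 0 0" --pt "1 -0.01 0 0 0 0 0"

```text
time: 6.15
tool_pos: [0.6059, -0.1944, 0.0193]
tool_rot: [-180.0, -0.5, 161.0]
force: [-11.4, 3.2, 9.0]
grip_width: -0.0001
```

```bash
python3 - <<'E'
from h import *
im=save('scene','s3'); cv2.imwrite('pics/s3c.png',cv2.resize(im[170:290,80:240,::-1],None,fx=5,fy=5,interpolation=cv2.INTER_CUBIC))
goto((.5873,-.1885,.018),161)
E
```

```text
t 6.2 pos [ 0.6059 -0.1944  0.0193] [-179.9681   -0.5082  161.0302] F [-12.4386   3.7912   9.5557] w 3.300097675779785e-05 
move [ 0.0976 -0.0022  0.0073] [-0.0002 -0.0028  0.0002]
```

View pics/s3c.png

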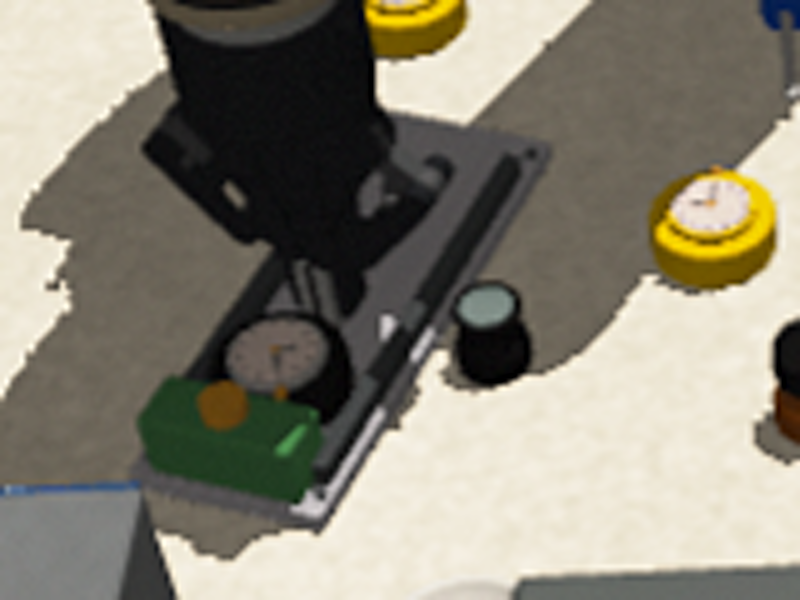

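Emit:
apply_moves --pt "1 0.02 0 0 0 0 0" --pt "1 0.06 0 0 0 0 0" --pt "1 0.12 0 0 0 0 0" --pt "1 0.14 0 -0.1 0 0 0" --pt "1 0.14 0 -0.3 0 0 0" --pt "1 0.14 0 -0.5 0 0 0" --pt "1 0.14 0 -0.7 0 0 0" --pt "1 0.14 0 -0.9 0 0 0"

```text
time: 6.87
tool_pos: [0.5807, -0.1856, 0.2014]
tool_rot: [-180.0, -0.5, 161.0]
force: [-0.0, -0.6, -0.2]
grip_width: -0.0001
```

```bash
python3 - <<'E'
from h import *
goto((.60,.167,.2),160.6)
E
```

```text
t 6.8667 pos [ 0.5807 -0.1856  0.2014] [-179.9646   -0.4585  161.0321] F [-0.0131 -0.5982 -0.1999] w -5.111978058361092e-05 
move [0.4816 1.6988 0.0098] [-0.0002 -0.0025  0.0024]
```

Emit:
apply_moves --pt "0.46 0.24 0.85 0 0 -0.0025 0.0024" --pt "0.46 0.24 0.85 0 0 -0.0025 0.0024" --pt "0.46 0.24 0.85 0 0 -0.0025 0.0024" --pt "0.46 0.24 0.85 0 0 -0.0025 0.0024" --pt "0.46 0.24 0.85 0 0 -0.0025 0.0024"

```text
time: 7.28
tool_pos: [0.5903, -0.0045, 0.2019]
tool_rot: [180.0, 0.0, 160.8]
force: [-0.5, -0.4, 0.1]
grip_width: 0.0463
```

Emit:
apply_moves --pt "0.46 0.24 0.85 0 0 0 0" --pt "0.46 0.24 0.85 0 0 0 0" --pt "0.46 0.24 0.85 0 0 0 0" --pt "0.46 0.24 0.85 0 0 0 0" --pt "0.46 0.24 0.85 0 0 0 0" --pt "0.46 0.24 0.85 0 0 0 0"

```text
time: 7.78
tool_pos: [0.6007, 0.1749, 0.2017]
tool_rot: [179.9, 0.1, 161.0]
force: [-0.1, -0.3, 1.2]
grip_width: 0.0463
```

```bash
python3 - <<'E'
from h import *
im=save('wrist','w2'); goto((.5506,.185,.1),160.6)
for nm,lo,hi,z in (('green',(45,120,90),(75,255,255),.059),('red',(0,180,90),(6,255,255),.057)):
  for p,a in blob(im,lo,hi,60): print(nm,p,a,ray('wrist',p,z)[0])
t=save('top','t2')
m=cv2.cvtColor(t,cv2.COLOR_RGB2HSV)
a=np.radians(-18.9);x=np.array([np.cos(a),np.sin(a)]);o=np.array([.5873,-.1885])
print('seat px',proj('top',np.r_[o+.058*x,.034]))
g=t[170:260,365:445]; w=cv2.resize(im[:,:,::-1],(560,420)); g=cv2.resize(g[:,:,::-1],(373,420),interpolation=cv2.INTER_CUBIC)
cv2.imwrite('pics/both.png',np.hstack([w[:, :427],g]) if 0 else cv2.resize(np.hstack([w,g]),(800,360)))
E
```

```text
t 7.8333 pos [0.6007 0.173  0.2017] [179.9709   0.0616 160.9283] F [-0.8419  0.1992 -0.644 ] w 0.04597023930162911 
move [ 0.257  -0.0253  0.508 ] [0.0002 0.0003 0.0018]
green [237.5521 142.5722] 547 [0.5395 0.157  0.059 ]
green [300.3272 143.1097] 547 [0.5597 0.2138 0.059 ]
seat px [[414.2655 194.1297]]
```

View pics/both.png

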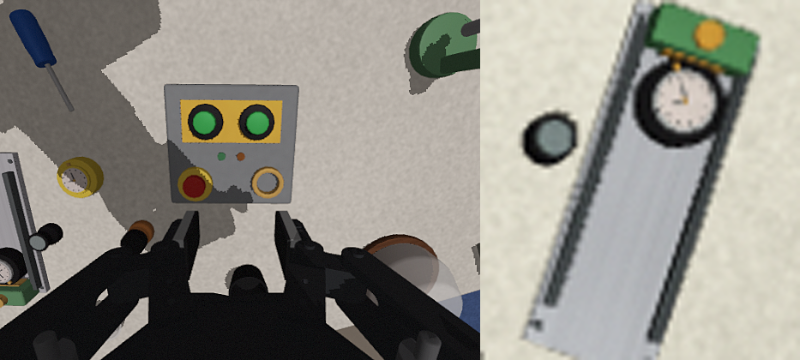

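```bash
python3 - <<'E'
from h import *
goto((.5500,.1853,.085),160.5)
E
```

```text
t 7.8833 pos [0.6008 0.1717 0.2017] [179.9832   0.0553 160.836 ] F [-0.071  -0.6924 -0.0652] w 0.0460384921843137 
move [ 0.2629 -0.0191  0.5833] [0.0001 0.0003 0.0019]
```

Emit:
apply_moves --pt "0.46 0.263 -0.019 0.1 0 0 0.002" --pt "0.46 0.263 -0.019 0.2 0 0 0.002" --pt "0.46 0.263 -0.019 0.35 0 0 0.002" --pt "0.46 0.263 -0.019 0.48 0 0 0.002" --pt "0.46 0.263 -0.019 0.56 0 0 0.002" --pt "0.46 0.263 -0.019 0.583 0 0 0.002" --pt "0.46 0.263 -0.019 0.583 0 0 0.002"

```text
time: 8.47
tool_pos: [0.5498, 0.1838, 0.0842]
tool_rot: [-180.0, -0.0, 160.4]
force: [0.2, 0.0, 0.8]
grip_width: 0.0463
```

```bash
python3 - <<'E'
from h import *
goto((.5500,.1853,.065),160.5)
im=save('wrist','w3'); s=save('scene','s4'); 
for p,a in blob(im,(45,120,60),(75,255,255),60): print(p,a,ray('wrist',p,.059)[0])
cv2.imwrite('pics/b2.png',np.hstack([cv2.resize(im[:,:,::-1],(400,300)),cv2.resize(s[140:260,250:410,::-1],(400,300),interpolation=cv2.INTER_CUBIC)]))
E
```

```text
t 8.4667 pos [0.5498 0.1838 0.0842] [-179.9535   -0.038   160.3761] F [0.201  0.0002 0.7649] w 0.04627624282716409 
move [0.0017 0.0074 0.0959] [-0.0003 -0.0002 -0.0007]
[232.2508 234.9261] 1204 [0.5388 0.1615 0.059 ]
[325.4685 234.3134] 1206 [0.558  0.2166 0.059 ]
```

View pics/b2.png

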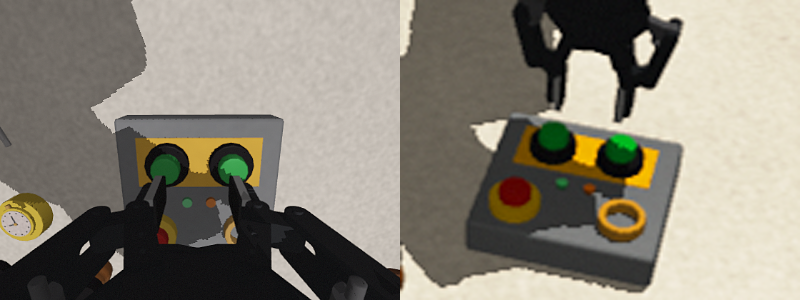

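Emit:
apply_moves --pt "0.46 0.002 0.009 0.04 0 0 0" --pt "0.46 0.002 0.009 0.08 0 0 0" --pt "0.46 0.002 0.009 0.11 0 0 0" --pt "0.46 0.002 0.009 0.12 0 0 0" --pt "0.46 0.002 0.009 0.12 0 0 0"

```text
time: 8.98
tool_pos: [0.5506, 0.1864, 0.0612]
tool_rot: [180.0, 0.1, 160.4]
force: [0.0, -0.2, 0.0]
grip_width: 0.0461
```

Emit:
apply_moves --pt "0.46 0 0 0.01 0 0 0" --pt "0.46 0 0 0.02 0 0 0" --pt "0.46 0 0 0.02 0 0 0"

```text
time: 9.23
tool_pos: [0.5505, 0.1864, 0.057]
tool_rot: [180.0, 0.0, 160.4]
force: [-0.4, -0.3, 1.0]
grip_width: 0.0462
```

```bash
python3 - <<'E'
from h import *
goto((.5500,.1855,.05),160.5)
im=save('wrist','w4'); s=save('scene','s5'); 
cv2.imwrite('pics/b3.png',np.hstack([cv2.resize(im[160:340,130:370,::-1],(400,300)),cv2.resize(s[160:235,285:385,::-1],(400,300),interpolation=cv2.INTER_CUBIC)]))
E
```

```text
t 9.2333 pos [0.5505 0.1864 0.057 ] [179.997    0.0393 160.4258] F [-0.3692 -0.304   1.0351] w 0.04615013272850126 
move [ 0.0009 -0.0048  0.0348] [ 0.      0.0002 -0.0004]
```

View pics/b3.png

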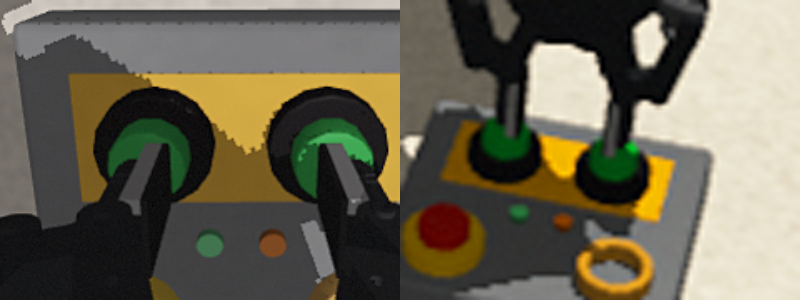

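Emit:
apply_moves --pt "0.46 0 0 0.01 0 0 0" --pt "0.46 0 0 0.02 0 0 0" --pt "0.46 0 0 0.03 0 0 0" --pt "0.46 0 0 0.03 0 0 0"

```text
time: 9.67
tool_pos: [0.5508, 0.1864, 0.0514]
tool_rot: [180.0, 0.1, 160.4]
force: [-0.5, 0.2, 7.4]
grip_width: 0.046
```

Emit:
apply_moves --pt "0.46 0 0 0.01 0 0 0" --pt "0.46 0 0 0.02 0 0 0" --pt "0.46 0 0 0.02 0 0 0"

```text
time: 9.92
tool_pos: [0.5509, 0.1864, 0.0486]
tool_rot: [179.9, 0.1, 160.4]
force: [-4.4, -1.1, 14.9]
grip_width: 0.0457
```

Emit:
apply_moves --pt "0.46 0 0 0.006 0 0 0" --pt "0.46 0 0 0.01 0 0 0" --pt "0.46 0 0 0.01 0 0 0"

```text
time: 10.17
tool_pos: [0.5508, 0.1865, 0.0485]
tool_rot: [179.9, 0.2, 160.4]
force: [-8.0, -1.9, 24.8]
grip_width: 0.0462
```

```bash
python3 - <<'E'
from h import *
s=save('scene','s6'); im=save('wrist','w5')
goto((.5500,.1855,.05),160.5); st=manip.read_state(); print(st['moment'])
cv2.imwrite('pics/b4.png',np.hstack([cv2.resize(im[160:340,130:370,::-1],(400,300)),cv2.resize(s[160:235,285:385,::-1],(400,300),interpolation=cv2.INTER_CUBIC)]))
E
```

```text
t 10.2667 pos [0.5509 0.1865 0.0485] [179.9188   0.1779 160.4363] F [-7.4196 -1.0702 24.988 ] w 0.0459258673697165 
move [ 0.0026 -0.006  -0.0076] [ 0.0005  0.001  -0.0004]
[-0.4663  1.3174  0.0309]
```

View pics/b4.png

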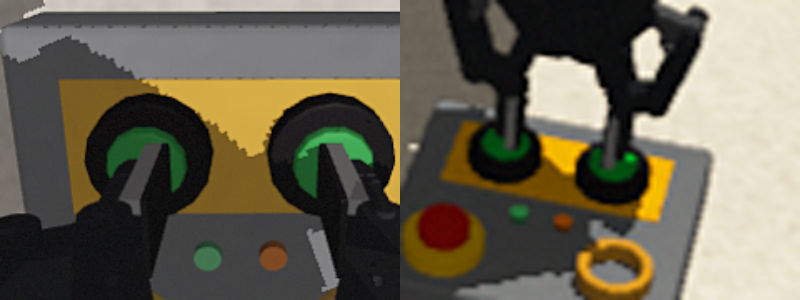

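Emit:
apply_moves --pt "0.46 0 0 0.01 0 0 0" --pt "0.46 0 0 0.01 0 0 0" --pt "0.46 0 0 0.01 0 0 0" --pt "0.46 0 0 0.01 0 0 0" --pt "0.46 0 0 0.01 0 0 0" --pt "0.46 0 0 0.01 0 0 0" --pt "0.46 0 0 0.01 0 0 0" --pt "0.46 0 0 0.01 0 0 0"

```text
time: 10.93
tool_pos: [0.5509, 0.1865, 0.0485]
tool_rot: [179.9, 0.2, 160.4]
force: [-8.5, -2.2, 27.0]
grip_width: 0.0463
```

Emit:
apply_moves --pt "0.46 0 0 0.01 0 0 0" --pt "0.46 0 0 0.01 0 0 0" --pt "0.46 0 0 0.01 0 0 0" --pt "0.46 0 0 0.01 0 0 0" --pt "0.46 0 0 0.01 0 0 0" --pt "0.46 0 0 0.01 0 0 0" --pt "0.46 0 0 0.01 0 0 0" --pt "0.46 0 0 0.01 0 0 0"

```text
time: 11.6
tool_pos: [0.5509, 0.1865, 0.0485]
tool_rot: [179.9, 0.3, 160.5]
force: [-7.6, -2.7, 27.2]
grip_width: 0.0466
```

Emit:
apply_moves --pt "0.46 0 0 0.01 0 0 0" --pt "0.46 0 0 0.01 0 0 0" --pt "0.46 0 0 0.01 0 0 0" --pt "0.46 0 0 0.01 0 0 0" --pt "0.46 0 0 0.01 0 0 0" --pt "0.46 0 0 0.01 0 0 0" --pt "0.46 0 0 0.01 0 0 0" --pt "0.46 0 0 0.01 0 0 0"

```text
time: 12.27
tool_pos: [0.5509, 0.1865, 0.0485]
tool_rot: [179.8, 0.3, 160.5]
force: [-8.1, -2.2, 27.1]
grip_width: 0.0463
```

Emit:
apply_moves --pt "0.46 0 0 0.01 0 0 0" --pt "0.46 0 0 0.01 0 0 0" --pt "0.46 0 0 0.01 0 0 0" --pt "0.46 0 0 0.01 0 0 0" --pt "0.46 0 0 0.01 0 0 0" --pt "0.46 0 0 0.01 0 0 0" --pt "0.46 0 0 0.01 0 0 0" --pt "0.46 0 0 0.01 0 0 0"

```text
time: 12.93
tool_pos: [0.5509, 0.1865, 0.0485]
tool_rot: [179.8, 0.4, 160.5]
force: [-8.7, -2.0, 27.3]
grip_width: 0.046
```

Emit:
apply_moves --pt "0.46 0 0 -0.15 0 0 0" --pt "0.46 0 0 -0.3 0 0 0" --pt "0.46 0 0 -0.5 0 0 0" --pt "0.46 0 0 -0.7 0 0 0" --pt "0.46 0 0 -0.8 0 0 0" --pt "0.46 0 0 -0.8 0 0 0" --pt "0.46 0 0 -0.8 0 0 0"

```text
time: 13.52
tool_pos: [0.5498, 0.1864, 0.2092]
tool_rot: [179.7, 0.5, 160.5]
force: [0.1, 0.1, -0.4]
grip_width: 0.0464
```

```bash
python3 - <<'E'
from h import *
s=save('scene','s7'); t=save('top','t3')
for p,a in blob(s,(45,120,90),(75,255,255),40): print('scene green',p,a)
for p,a in blob(s,(45,120,40),(75,255,255),40): print('scene green',p,a)
cv2.imwrite('pics/b5.png',np.hstack([cv2.resize(s[160:280,90:370,::-1],(500,400),interpolation=cv2.INTER_CUBIC),cv2.resize(t[170:260,365:445,::-1],(300,400),interpolation=cv2.INTER_CUBIC)]))
E
```

```text
scene green [311.2027 192.1757] 74
scene green [338.3421 197.3553] 76
scene green [448.9303 203.    ] 201
scene green [311.2087 193.8783] 115
scene green [338.1441 199.0339] 118
scene green [116.2568 259.1081] 74
scene green [126.0233 256.7209] 43
```

View pics/b5.png

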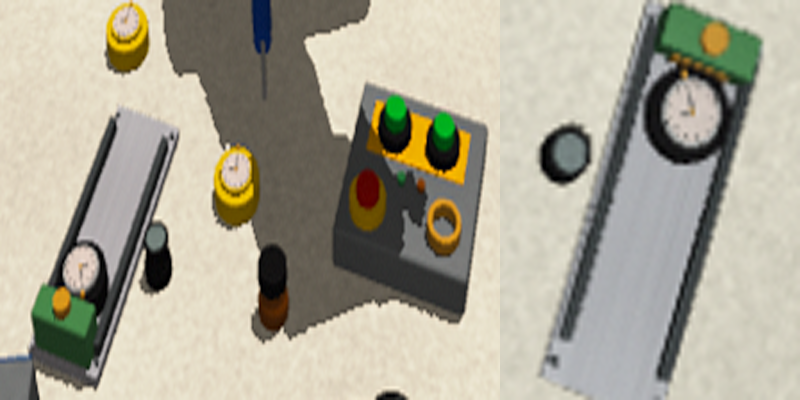

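```bash
python3 - <<'E'
from h import *
a=np.radians(-18.9);x=np.array([np.cos(a),np.sin(a)]);y=np.array([-x[1],x[0]]);o=np.array([.5873,-.1885])
for n,box in (('top1',(390,210,420,240)),('t3',(400,180,430,212))):
    t=cv2.imread(f'pics/{n}.png');u0,v0,u1,v1=box;g=t[v0:v1,u0:u1].astype(int)
    m=((g.min(2)>150)&(g[...,2]-g[...,0]<40)).astype(np.uint8)
    # keep pixels enclosed by the black ring
    k,l,s,c=cv2.connectedComponentsWithStats(m); 
    for i in range(1,k):
        if s[i,4]>30:
            p=ray('top',c[i]+[u0,v0],.034)[0];d=p[:2]-o;print(n,s[i],c[i]+[u0,v0],'along',d@x,'across',d@y)
t=cv2.imread('pics/t3.png');S=3
X,Y=np.meshgrid(np.arange(-130,130,1/S)/1e3,np.arange(60,-60,-1/S)/1e3)
P=np.stack([o[0]+X*x[0]+Y*y[0],o[1]+X*x[1]+Y*y[1],0*X+.03],-1)
uv=proj('top',P.reshape(-1,3)).reshape(X.shape+(2,)).astype(np.float32)
r=cv2.remap(t,uv[...,0],uv[...,1],cv2.INTER_CUBIC)
for k in range(-120,130,20): cv2.line(r,(int((k+130)*S),0),(int((k+130)*S),8 if k else 25),(0,0,255),1)
cv2.imwrite('pics/r3.png',cv2.resize(r[60:300,450:780],None,fx=2.4,fy=2.4))
E
```

```text
top1 [11  9 12 12 48] [406.7292 225.8958] along -0.02371016733436535 across -0.006598874968055308
t3 [  9   8  14  15 149] [415.651  195.2013] along 0.05657164112983587 across -0.004131857875853413
t3 [  0  13  22  19 166] [407.9639 206.6566] along 0.022954539574796862 across 0.005351537061942306
```

View pics/r3.png

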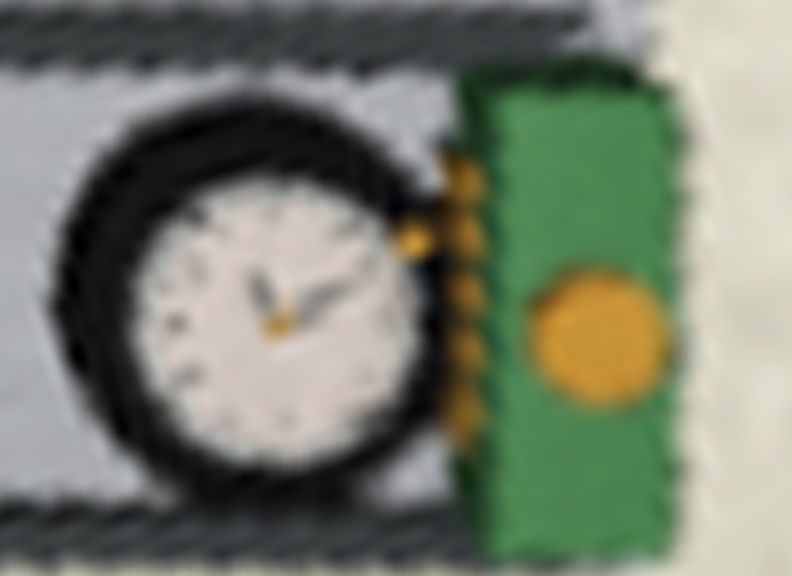

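```bash
python3 -c "
from workcell import manip
s=manip.read_state();print(s['time'],s['force'],s['tool_pos']);print(manip.job_done())"
```

```text
13.6167 [ 0.12700825 -0.54403209 -0.09972896] [0.54914737 0.18620999 0.20720606]
the job is handed in; nothing more can be done
None
```

I slid the black holder along the track until it was home against the pickup block. I then pressed both green keys together, one fingertip on each, and let them go. The job was handed in at 13.6 s.

- **Holder:** at about 12 N it stopped moving. The push ended 19.5 mm past the track's middle, against about 19 mm expected. The last top view shows it touching the brass face. My measurement puts it 56.6 mm along the track instead of 58 mm, which I put down to the roughly 2 mm calibration error.
- **Keys:** both were held against their stops at 25–27 N in total for about 3.1 s. The pictures show both back up, at the same pixels as before the press.
- **Other things:** I didn't go near the red stop key. In the last pictures it and the bystanders in view look unmoved. I didn't measure them one by one, and the clear dish, micrometer and most of the cup were outside the last crops I viewed.
- **Disagreements:** at first the detector confused the holder with the yellow look-alikes in some views, so I went by colour and the picture. The force also had sideways and upward parts while pushing and pressing (up to about 9 N).

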